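# Close up a serviced coffee machine: filler cap and latching service door

## Robot

A 6-joint arm with a two-finger parallel gripper is mounted at the origin on the work surface. World frame = base frame: x ahead of the robot, y to its left, z up, the work surface at z = 0. Lengths are in m, angles in rad, forces in N, time in s.
With the tool pointing down it reaches from about 0.3 to 0.875 m from the base axis. Payload 6.4 kg.
Tool frame: the origin (TCP) lies midway between the tips of the shut fingers; the grasp point (between the pads) lies ctrl.grip_depth behind it (ctrl.grip_depth is the distance from the TCP to the grasp point, in m); x points along the fingers, y is the direction in which the jaws open and shut, and the axes are right-handed (so a half turn about x gives the same grasp; the last joint's range is limited). The gripper opens to 85 mm and grips with 20 to 120 N. Pads are 22 mm wide; open, the fingers measure 114 mm over their backs; the gripper's body (76 mm by 85 mm) begins 54 mm behind the grasp point. The pads swing forward as they close: fully open they stand 13 mm farther back than shut.
Start: joints at [0.923, 0.181, 1.607, -0, 1.354, -0.206], TCP at [0.246, 0.52, 0.231] pointing down, gripper open.
Joint ranges: [-2.99, 2.99], [-0.89, 2.07], [0.3, 2.58], [-1.14, 4.28], [0, 2.63], [-3.12, 3.12]. Speed limits (rad/s): [2.57, 2.57, 3.01, 3.14, 3.14, 3.14].

## Interface

Orientations are given as a unit quaternion [w, x, y, z].
In Python, from bench import ctrl gives the robot as it stands.
- The arm moves only by the shell command python3 -m creep 'ROWS'. ROWS is text: rows parted by semicolons, each of 7 numbers parted by spaces: the opening, from 0 (shut) to 1 (fully open), then the shift along the tool's x, y, z in cm, then the turn, a rotation vector about the tool's x, y, z in rad. In form: claw x y z ax ay az; .... A call has 1 to 10 rows; each row shifts and turns the pose as measured when the row begins, along the tool's axes as they then stand; what a row does not reach is not made up. A row lasts 1/8 s, in which the tool goes at most 62.5 mm and 10.7 degrees, less where a joint would pass 70% of its speed; a pose out of reach is approached as far as the arm can. A call with a gripper value outside its range is refused whole. The fingers move at their own pace and stop on an object; the grip force is fixed at half the most. Time passes only in rows, so rows that do not move let the fingers close. It gives the time, the measured TCP pose, the force and the opening at its end, in the units of the state.
- ctrl.get_obs(): the state, without advancing time (a new reading comes with each control period).
- ctrl.camera(name): name is "side" or "top"; returns (picture, depth): 420x560x3 uint8, blue, green, red; 420x560 float32, m along the optical axis (not along the pixel's ray), 0 where there is no reading.
- ctrl.calibration(name): a dict with "mtx" (3x3 intrinsics, pixels), "distortion" ([k1, k2, p1, p2, k3] as OpenCV has them; the pictures are not rectified), "R" (3x3) and "t" (3): a world point X has camera coordinates R X + t. Camera axes: x right, y down, z forward; pixel columns grow to the right and rows downward; lengths in m; the calibration is good to about 2 mm. A picture is of the moment at which its call begins. calibration takes no time and is no camera call.
- ctrl.hand_in(): hands the job in, once; it reports no verdict.
Trained networks look in the newest picture that a camera, given by its name, has taken for a name from the list of things; names that differ only in an ending like _2 or _b are one class to them, and where a whole thing is asked for, a point or a joint stands for the part that bears it (a point fixed in the world has none). Each returns a list of dicts, best first, with "confidence" (0 to 1); they miss things now and then, are a little off and sometimes report something else, mostly with a low value. They report only what shows in the picture. A call takes as long as a camera call.
- ctrl.find_in(query, camera): "rect" ([left, top, right, bottom] in pixels, round what is visible of it).
The state is a dict: "time_s": time; "q": joint angles; "dq": joint speeds; "joint_efforts": joint torques, N m; "eef_pos": TCP position; "eef_rot": TCP orientation; "wrist_force": force on the tool from outside, world axes, zero at the start; "torque": the same for the moment, N m; "opening": opening from 0.0 (shut) to 1.0 (fully open).
Only numpy, scipy, OpenCV 4.12 (cv2) and the standard library are available. Lean on these libraries where they do the work, as an engineer would, in place of code of your own. Each camera call takes 0.05 s, during which the arm holds its last target.

## Task

Close up the coffee machine for its test run: turn the water tank's filler cap clockwise until it is fully closed, and push the service door shut until its sprung latch tongue snaps in behind the strike and the door stays shut by itself. Leave the other things on the bench where they are.

Things in the scene. Friction and masses are not known exactly. Their poses are not given: they have to be found in the camera images.
- machine: Opened-up coffee machine, fixed: chassis plate 270 x 370 mm, on its right an open-topped bay (posts and walls to 180 mm high, green circuit board to 215 mm at the rear), on its left a white water tank. Origin on the bench; z up, +x front to rear, +y to its left, front faces -x. In its frame the door's hinge line is at x -110, y -130 mm, the cap's axis at x -30, y +150 mm.
- door_hinge (a point): On the service door's vertical hinge line, at the door's top edge (180 mm above the bench). Turns with the door: the door runs 170 mm along the point's +y to its free edge and 160 mm down; inner face at x = 0, outer face (push on this one) at x = -20 mm. At joint value 0 its axes are the machine's axes.
- door_push (a point): A good point to push: on the door's outer face, in a dark square pad, 125 mm from the hinge line, 45 mm below the door's top edge; turns with the door. Pushing goes along the point's +x. With the door shut it lies in the machine's frame at x -130, y -5, z +135 mm.
- service_door (a joint): Door angle, rad: 0 = shut against its stop, grows as the free edge swings out to the front (counter-clockwise from above). Starts at 0.5 to 0.95, limit 1.2; stays ajar by friction. From near shut a light spring reopens it unless latched. The tongue meets the strike at about 0.09 and clears it below about 0.015 (latched rest about 0.015): push to the stop, about 4 to 8 N at the push point.
- latch_tongue (a joint): How far the sprung steel tongue (30 mm tall, at the top of the door's free edge, out 10 mm) is pressed into the door, in m: 0 = fully out, 0.012 = fully in. Its inner side is sloped, so that it rides over the strike by itself as the door is pushed; behind the strike it springs out to about 0 again.
- tongue_tip (a point): Outermost edge of the tongue, at half its height. The strike that catches it is a steel lip 6 x 13 x 55 mm on the front of the grey post beside the door's free edge.
- cap_bar (a point): Centre of the grip bar of the filler cap: an upright black plastic bar 66 mm long (the point's x), 12 mm wide (y), 28 mm tall (z), on a black disc 72 mm across. The bar spans 14 mm above and below this point; its top is 192 mm above the bench, the disc's top 165 mm. The point turns with the cap.
- filler_cap (a joint): Cap angle in rad: 0 = fully closed, at a hard stop, the bar in line with the machine's x axis (front to rear); grows counter-clockwise seen from above as it is unscrewed. Starts between 0.6 and 1.3; stays where it is left (friction 0.06 N m) and does not rise or fall.
- drip_tray: Bystander, loose: drip tray: open black plastic tray 160 x 110 x 35 mm beside the machine's right (-y) side. Origin at the centre of its underside or near it.
- drip_grate: Bystander, loose: flat black plastic grate 120 x 90 x 6 mm lying flat in front of the machine's door. Origin at the centre of its underside or near it.
- test_cup: Bystander, loose: white mug, 72 mm wide, 70 mm tall, standing in front of the water tank. Origin at the centre of its underside or near it.
- screwdriver: Bystander, loose: screwdriver lying in front of the machine. Origin at the centre of its underside or near it.
- grease_jar: Bystander, loose: jar, 60 mm wide, 60 mm tall, left of the water tank. Origin at the centre of its underside or near it.
- steel_pitcher: Bystander, loose: steel cup, 80 mm wide, 100 mm tall, in front of the machine to its right, in front of the drip tray. Origin at the centre of its underside or near it.
- clean_brush: Bystander, loose: cleaning brush lying left of the water tank. Origin at the centre of its underside or near it.

How it is judged:
At the end, for the whole second after the job is handed in: The filler cap is within 0.12 rad of its closed stop; the service door is within 0.035 rad of fully shut, held by the latch, its tongue sprung out (pressed in by less than 3 mm) (value of joint filler_cap below 0.12 rad and value of joint service_door below 0.035 rad and value of joint latch_tongue below 0.003 m); the robot touches nothing.
It fails at once if another thing on the bench (tray, grate, mug, screwdriver, jar, steel cup or brush) is pushed more than 40 mm from its place (distance of any of drip_tray, drip_grate, test_cup, screwdriver, grease_jar, steel_pitcher, clean_brush from where it was at the start of the episode above 0.04 m).
It also fails if it takes over 48 s, if anything falls off the work surface, if the arm or the gripper's body presses on something with over 40 N, if the wrist force passes 120 N, or if a joint passes its speed limit or range.

## Working session

There is one attempt and no reset: what is moved stays moved. The work goes in short steps, Python scripts to look and compute and a shell command to move; the robot and the scene stay as the last step left them, time stands still between calls to the robot, and variables do not carry over. Pictures are saved under pics/ and viewed, and the job is handed in when it is done.

```bash
ls; mkdir -p pics
python3 - <<'E'
from bench import ctrl
import cv2
o=ctrl.get_obs(); print(o, ctrl.grip_depth)
for n in ("top","side"):
    p,d=ctrl.camera(n); cv2.imwrite(f"pics/{n}0.png",p)
    import numpy as np; np.save(f"/tmp/{n}0.npy",d)
    for q in ("machine","cap_bar","door_push","service_door","test_cup","grease_jar","steel_pitcher"):
        r=ctrl.find_in(q,n); print(n,q,[(np.round(x['rect']),round(x['confidence'],2)) for x in r[:2]])
    c=ctrl.calibration(n); print(c)
E
```

```text
pics
{'time_s': 0.0, 'q': array([ 9.22712107e-01,  1.81548401e-01,  1.60800831e+00, -1.17409223e-05,
        1.35376652e+00, -2.06345198e-01]), 'dq': array([-0.00035146,  0.00055574, -0.00127499,  0.00030559, -0.00130437,
       -0.00048007]), 'joint_efforts': array([-1.71003771e-04, -4.44881094e+01, -3.51334262e+01, -3.60197037e-04,
        8.89750459e-03, -4.19850480e-06]), 'eef_pos': array([0.24549528, 0.51935748, 0.23037985]), 'eef_rot': array([ 0.68967938,  0.15435213,  0.69017903, -0.15546921]), 'wrist_force': array([-0.36807128, -0.30929139, -0.06728666]), 'torque': array([-0.00890612,  0.00026538,  0.06071363]), 'opening': 1.0029370066948493} 0.0187
top machine [(array([170.,  87., 323., 249.]), 0.71), (array([141., 180., 160., 256.]), 0.4)]
top cap_bar [(array([176., 158., 210., 188.]), 0.7), (array([251., 202., 313., 250.]), 0.24)]
top door_push [(array([248., 199., 318., 252.]), 0.63)]
top service_door [(array([249., 202., 314., 253.]), 0.61)]
top test_cup [(array([177., 214., 216., 242.]), 0.82)]
top grease_jar [(array([136., 141., 163., 164.]), 0.89)]
top steel_pitcher [
[... 648 characters left out ...]
]), 0.96)]
side service_door [(array([206., 195., 289., 267.]), 0.96)]
side test_cup [(array([177., 183., 217., 221.]), 0.88)]
side grease_jar [(array([222., 128., 235., 137.]), 0.56)]
side steel_pitcher [(array([252., 288., 289., 347.]), 0.56)]
{'mtx': array([[526.54939444,   0.        , 269.0816751 ],
       [  0.        , 526.54939444, 201.51308984],
       [  0.        ,   0.        ,   1.        ]]), 'distortion': array([-0.00372289,  0.        ,  0.        ,  0.        ,  0.        ]), 'R': array([[ 0.75227479, -0.65884902, -0.00078577],
       [-0.45518337, -0.51886606, -0.72359251],
       [ 0.4763305 ,  0.54469807, -0.69022697]]), 't': array([-0.43787463,  0.35085346,  0.97928624])}
```

Run:
```python
import cv2
a=cv2.imread("pics/top0.png")[70:310,110:400]; cv2.imwrite("pics/top0c.png",cv2.resize(a,None,fx=2.5,fy=2.5,interpolation=cv2.INTER_CUBIC))
a=cv2.imread("pics/side0.png")[90:360,150:440]; cv2.imwrite("pics/side0c.png",cv2.resize(a,None,fx=2.2,fy=2.2,interpolation=cv2.INTER_CUBIC))
```

```text
(no output)
```

View pics/top0c.png

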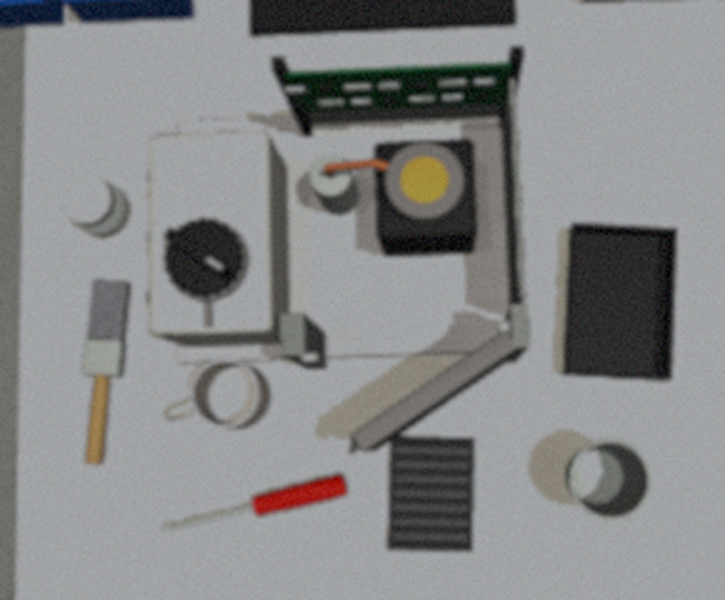

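View pics/side0c.png

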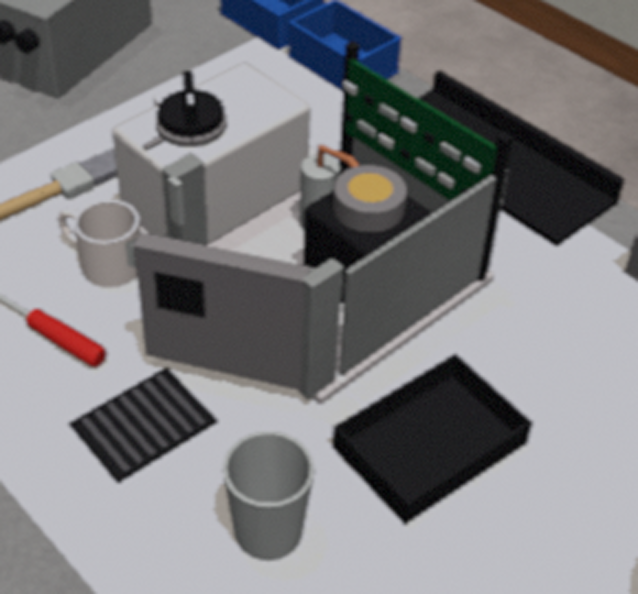

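Top crop: cap at (205,258) with the bar running upper-left to lower-right. The door is open from its hinge (515,330) to its free edge (360,440). The strike post is at (300,340). The grate, screwdriver and mug stand in front of the machine. Next I'll get metric positions from depth.

```bash
cat > h.py <<'E'
import numpy as np, cv2
from bench import ctrl
def cloud(n,d):
    c=ctrl.calibration(n); h,w=d.shape
    u,v=np.meshgrid(np.arange(w),np.arange(h))
    p=cv2.undistortPoints(np.stack([u,v],-1).reshape(-1,1,2).astype(float),c["mtx"],c["distortion"]).reshape(h,w,2)
    X=np.dstack([p*d[...,None],d])
    W=(X-c["t"])@c["R"]
    W[d<=0]=np.nan
    return W
def proj(n,P):
    c=ctrl.calibration(n); 
    return cv2.projectPoints(np.asarray(P,float).reshape(-1,1,3),cv2.Rodrigues(c["R"])[0],c["t"],c["mtx"],c["distortion"])[0].reshape(-1,2)
E
python3 - <<'E'
from h import *
img=np.zeros((800,800,3),np.uint8)
# birdseye x 0.2..0.8 up, y 0.4..-0.3... 1.1mm px
for n in ("top","side"):
    d=np.load(f"/tmp/{n}0.npy"); p=cv2.imread(f"pics/{n}0.png"); W=cloud(n,d)
    m=(W[...,2]>0.14)&(W[...,2]<0.25)
    r=((0.85-W[...,0])/0.001); c=((0.45-W[...,1])/0.001)
    ok=m&(r>=0)&(r<598)&(c>=0)&(c<798)
    for i,j in zip(*np.where(ok)):
        z=W[i,j,2]; col=cv2.applyColorMap(np.uint8([[min(255,max(0,(z-.14)/.08*255))]]),2)[0,0]
        cv2.circle(img,(int(c[i,j]),int(r[i,j])),1,[int(x) for x in col],-1)
for k in range(0,800,100): cv2.line(img,(k,0),(k,600),(60,60,60),1); cv2.line(img,(0,k),(800,k),(60,60,60),1)
cv2.imwrite("pics/bev.png",img[:600])
E
```

```text
(no output)
```

View pics/bev.png

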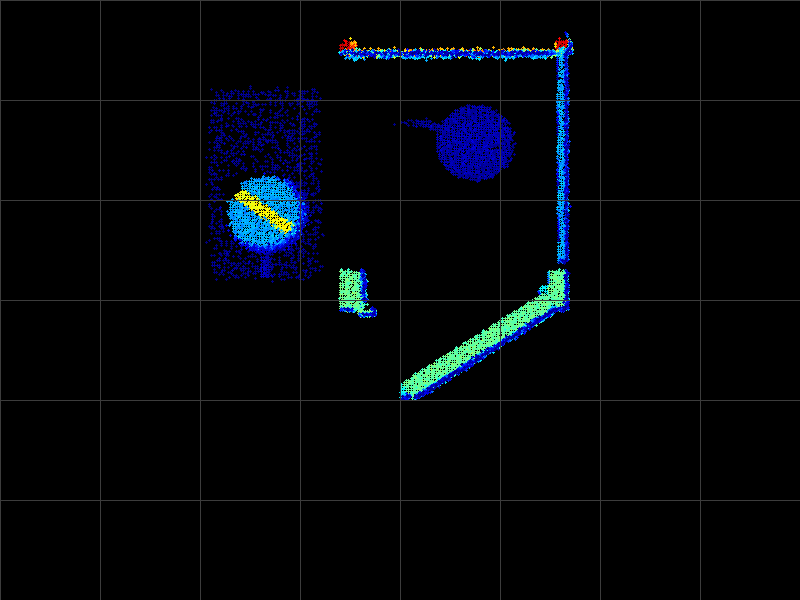

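Run:
```python
from h import *
P=np.concatenate([cloud(n,np.load(f"/tmp/{n}0.npy")).reshape(-1,3) for n in ("top","side")]); P=P[~np.isnan(P[:,0])]
z=P[:,2]
def sel(x0,x1,y0,y1,z0,z1): return P[(P[:,0]>x0)&(P[:,0]<x1)&(P[:,1]>y0)&(P[:,1]<y1)&(z>z0)&(z<z1)]
def line(Q): 
    v=cv2.fitLine(Q[:,:2].astype(np.float32),cv2.DIST_HUBER,0,.01,.01).ravel(); return v
bar=sel(.6,.7,.13,.24,.183,.2); v=line(bar); print("bar",v,np.arctan2(v[1],v[0]),cv2.minAreaRect(bar[:,:2].astype(np.float32)),bar[:,2].mean())
disc=sel(.58,.7,.13,.24,.156,.2); print("disc",cv2.minEnclosingCircle(disc[:,:2].astype(np.float32)),np.percentile(disc[:,:2],[1,99],axis=0))
wall=sel(.6,.78,-.13,-.1,.17,.19); v=line(wall);print("wall",v,np.arctan(v[1]/v[0]))
pcb=sel(.78,.82,-.1,.09,.15,.22); v=line(pcb);print("pcb",v,np.arctan(v[0]/v[1]))
door=sel(.44,.54,-.09,.06,.172,.19); v=line(door);print("door",v,np.arctan2(v[1],v[0]),door[:,2].mean())
print("tip",np.percentile(door[:,:2],[1,99],axis=0))
post=sel(.53,.6,.05,.12,.172,.19);print("post",np.percentile(post,[1,99],axis=0))
strike=sel(.52,.6,.02,.12,.13,.172);print("strike",np.percentile(strike,[1,99],axis=0))
for n,b in dict(cup=(177,214,216,242),jar=(136,141,163,164)).items():
    W=cloud("top",np.load("/tmp/top0.npy"))[b[1]:b[3],b[0]:b[2]].reshape(-1,3); W=W[W[:,2]>.04]; print(n,np.percentile(W,[2,98],axis=0).round(3))
```

```text
bar [0.5728419  0.8196659  0.6356512  0.18273026] 0.9608275 ((0.6368922591209412, 0.18365855515003204), (0.0706295296549797, 0.014132246375083923), 54.6463508605957) 0.19030842311272814
disc ((0.6361443996429443, 0.18354110419750214), 0.04035491868853569) [[0.60189952 0.14771417]
 [0.6704001  0.21900014]]Traceback (most recent call last):
  File "<stdin>", line 9, in <module>
  File "<stdin>", line 6, in line
cv2.error: OpenCV(4.12.0) /io/opencv/modules/imgproc/src/linefit.cpp:50: error: (-215:Assertion failed) count > 0 in function 'fitLine2D_wods'
```

Run:
```python
from h import *
P=np.concatenate([cloud(n,np.load(f"/tmp/{n}0.npy")).reshape(-1,3) for n in ("top","side")]); P=P[~np.isnan(P[:,0])]
z=P[:,2]
def sel(x0,x1,y0,y1,z0,z1): return P[(P[:,0]>x0)&(P[:,0]<x1)&(P[:,1]>y0)&(P[:,1]<y1)&(z>z0)&(z<z1)]
def line(Q): return cv2.fitLine(Q[:,:2].astype(np.float32),cv2.DIST_HUBER,0,.01,.01).ravel()
wall=sel(.6,.78,-.13,-.1,.155,.19); v=line(wall);print("wall",v,np.arctan(v[1]/v[0]))
pcb=sel(.78,.82,-.1,.09,.15,.22); v=line(pcb);print("pcb",v,np.arctan(v[0]/v[1]))
door=sel(.44,.54,-.09,.06,.172,.19); v=line(door);print("door",v,np.arctan2(v[1],v[0]),door[:,2].mean())
print("tip",np.percentile(door[:,:2],[1,99],axis=0))
post=sel(.53,.6,.05,.12,.172,.19);print("post",np.percentile(post,[1,99],axis=0))
strike=sel(.52,.6,.02,.12,.13,.172);print("strike",np.percentile(strike,[1,99],axis=0))
for n,b in dict(cup=(177,214,216,242),jar=(136,141,163,164),pit=(335,245,374,276)).items():
    W=cloud("top",np.load("/tmp/top0.npy"))[b[1]:b[3],b[0]:b[2]].reshape(-1,3); W=W[W[:,2]>.04]; print(n,np.percentile(W,[2,98],axis=0).round(3))
```

```text
wall [ 0.9999941   0.00342763  0.6885221  -0.11315996] 0.003427633
pcb [ 0.00267346 -0.9999964   0.7962154  -0.00760384] -0.0026734632
door [ 0.5262547  -0.850327    0.49770117 -0.02167945] -1.0166063 0.17811879204116957
tip [[ 0.45459392 -0.08729469]
 [ 0.53814519  0.04389881]]
post [[0.53399907 0.07541093 0.17273546]
 [0.5781703  0.10969113 0.18238531]]
strike [[0.53398631 0.07418299 0.13033762]
 [0.57905842 0.10708099 0.17140203]]
cup [[0.48  0.152 0.041]
 [0.546 0.245 0.072]]
jar [[0.699 0.308 0.046]
 [0.745 0.356 0.063]]
pit [[ 0.384 -0.231  0.042]
 [ 0.454 -0.156  0.102]]
```

```bash
cat >> h.py <<'E'
from scipy.spatial.transform import Rotation as Ro
def go(target, yaw=None):
    "shift (cm) in tool axes to target, turn about tool x so tool y lies at world yaw (mod pi)"
    o=ctrl.get_obs(); w,x,y,z=o['eef_rot']; R=Ro.from_quat([x,y,z,w]).as_matrix()
    print("tool x",R[:,0].round(3),"y",R[:,1].round(3),"z",R[:,2].round(3))
    print("t",o['time_s'],"pos",o['eef_pos'].round(4),"q6",o['q'].round(3),"F",o['wrist_force'].round(1),"op",round(o['opening'],2))
    print("tool shift cm",(R.T@(np.array(target)-o['eef_pos'])*100).round(2))
    if yaw is not None:
        for y in (yaw,yaw+np.pi,yaw-np.pi):
            Rt=np.column_stack([[0,0,-1],[np.cos(y),np.sin(y),0],np.cross([0,0,-1],[np.cos(y),np.sin(y),0])])
            print("yaw",round(y,3),"rotvec",Ro.from_matrix(R.T@Rt).as_rotvec().round(3))
E
python3 -c "
from h import *
go([.636,.183,.24],.96-np.pi/2)"
```

```text
tool x [ 0. -0. -1.] y [ 0.428  0.904 -0.   ] z [ 0.904 -0.428  0.   ]
t 0.8 pos [0.2458 0.5198 0.2313] q6 [ 0.923  0.181  1.607 -0.     1.354 -0.206] F [ 0.2 -0.2  0.6] op 1.0
tool shift cm [ -0.87 -13.77  49.67]
yaw -0.611 rotvec [ 1.74  0.   -0.  ]
yaw 2.531 rotvec [-1.402  0.     0.   ]
yaw -3.752 rotvec [-1.402  0.     0.   ]
```

```bash
python3 -m creep '1 -0.1 -1.38 4.97 0 0 0;1 -0.1 -1.38 4.97 0 0 0;1 -0.1 -1.38 4.97 0 0 0;1 -0.1 -1.38 4.97 0 0 0;1 -0.1 -1.38 4.97 0 0 0;1 -0.1 -1.38 4.97 0 0 0;1 -0.1 -1.38 4.97 0 0 0;1 -0.1 -1.38 4.97 0 0 0;1 -0.1 -1.38 4.97 0 0 0;1 -0.1 -1.38 4.97 0 0 0' | tail -8
python3 -m creep '1 0 0 0 -0.175 0 0;1 0 0 0 -0.175 0 0;1 0 0 0 -0.175 0 0;1 0 0 0 -0.175 0 0;1 0 0 0 -0.175 0 0;1 0 0 0 -0.175 0 0;1 0 0 0 -0.175 0 0;1 0 0 0 -0.175 0 0;1 0 0 0 0 0 0'|tail -8
python3 -c "
from h import *
go([.636,.183,.20],.96-np.pi/2)"
```

```text
time_s: 2.05
eef_pos: [0.6466, 0.1764, 0.2427]
eef_rot: [0.691, 0.153, 0.69, -0.151]
wrist_force: [0.7, 0.2, -0.5]
opening: 0.995
time_s: 3.18
eef_pos: [0.6499, 0.1711, 0.2405]
eef_rot: [0.621, -0.339, 0.619, 0.34]
wrist_force: [0.4, 0.6, -0.5]
opening: 1.001
tool x [ 0.001  0.002 -1.   ] y [-0.843  0.538  0.   ] z [0.538 0.843 0.002]
t 3.175 pos [0.6499 0.1711 0.2405] q6 [ 8.000e-02  3.860e-01  1.332e+00  2.000e-03  1.423e+00 -2.494e+00] F [ 0.4  0.6 -0.5] op 1.0
tool shift cm [4.05 1.81 0.25]
yaw -0.611 rotvec [-3.099e+00  1.000e-03  3.000e-03]
yaw 2.531 rotvec [ 0.043  0.002 -0.   ]
yaw -3.752 rotvec [ 0.043  0.002 -0.   ]
```

```bash
python3 -m creep '1 0.5 0.9 0.12 0.043 0 0;1 1.0 0.9 0.12 0 0 0;1 0 0 0 0 0 0'|tail -4
python3 -c "
from h import *
go([.636,.183,.171],.96-np.pi/2)
p,d=ctrl.camera('top');cv2.imwrite('pics/t1.png',cv2.resize(p[70:310,110:400],None,fx=2.5,fy=2.5))
p,d=ctrl.camera('side');cv2.imwrite('pics/s1.png',cv2.resize(p[60:300,130:420],None,fx=2.5,fy=2.5))
"
```

```text
eef_pos: [0.6358, 0.1835, 0.2245]
eef_rot: [0.629, -0.323, 0.628, 0.324]
wrist_force: [0.4, -0.9, 0.6]
opening: 1.002
tool x [ 0.     0.002 -1.   ] y [-0.814  0.581  0.001] z [0.581 0.814 0.002]
t 3.55 pos [0.6358 0.1835 0.2245] q6 [ 1.010e-01  3.750e-01  1.379e+00  2.000e-03  1.387e+00 -2.421e+00] F [ 0.4 -0.9  0.6] op 1.0
tool shift cm [ 5.35 -0.05 -0.04]
yaw -0.611 rotvec [ 3.132e+00 -1.000e-03 -3.000e-03]
yaw 2.531 rotvec [-0.009  0.002 -0.001]
yaw -3.752 rotvec [-0.009  0.002 -0.001]
```

View pics/s1.png

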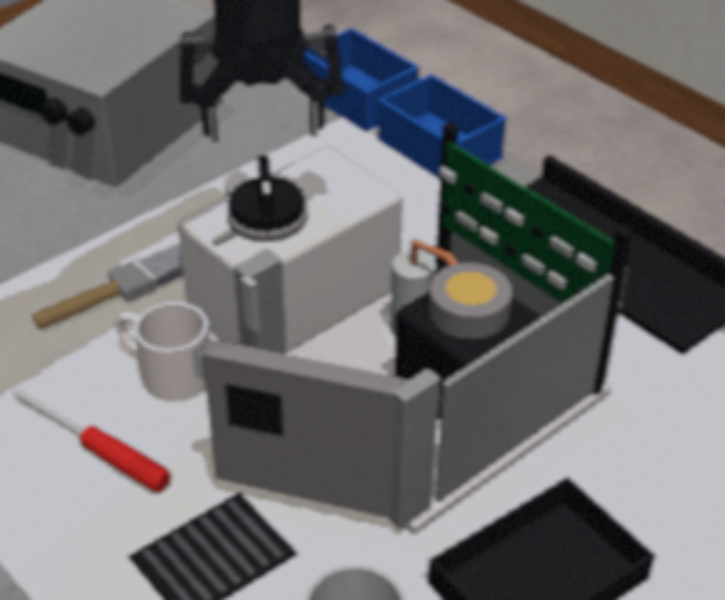

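The fingertips at (210,130) and (317,130) straddle the bar at (265,175), so they are centred and aligned. I'll lower and grip.

```bash
python3 -m creep '1 2.5 0 0 0 0 0;1 1.8 0 0 0 0 0;1 1.0 0 0 0 0 0;0 0 0 0 0 0 0;0 0 0 0 0 0 0;0 0 0 0 0 0 0;0 0 0 0 0 0 0;0 0 0 0 0 0 0'
python3 -c "
from h import *
go([.636,.183,.171],0+np.pi/2)"
```

```text
time_s: 4.65
eef_pos: [0.6364, 0.1853, 0.175]
eef_rot: [0.63, -0.322, 0.627, 0.325]
wrist_force: [1.8, -1.7, -3.5]
opening: 0.12
tool x [ 0.001  0.006 -1.   ] y [-0.814  0.581  0.003] z [0.581 0.814 0.005]
t 4.65 pos [0.6364 0.1853 0.175 ] q6 [ 0.102  0.419  1.422  0.006  1.299 -2.421] F [ 1.8 -1.7 -3.5] op 0.12
tool shift cm [ 0.4  -0.11 -0.21]
yaw 1.571 rotvec [ 0.95   0.004 -0.005]
yaw 4.712 rotvec [-2.191  0.006  0.004]
yaw -1.571 rotvec [-2.191  0.006  0.004]
```

```bash
python3 -m creep '0 0 0 0 0.15 0 0;0 0 0 0 0.15 0 0;0 0 0 0 0.15 0 0;0 0 0 0 0.15 0 0;0 0 0 0 0.15 0 0;0 0 0 0 0.12 0 0'
python3 -c "
from h import *
go([.636,.183,.171],0+np.pi/2); print(ctrl.get_obs()['torque'])"
```

```text
time_s: 5.4
eef_pos: [0.6359, 0.1859, 0.175]
eef_rot: [0.707, -0.017, 0.706, 0.021]
wrist_force: [-0.7, 0.6, -1.3]
opening: 0.121
tool x [ 0.001  0.005 -1.   ] y [-0.055  0.998  0.005] z [0.999 0.055 0.002]
t 5.4 pos [0.6359 0.1859 0.175 ] q6 [ 0.103  0.419  1.423  0.005  1.298 -1.524] F [-0.7  0.6 -1.3] op 0.12
tool shift cm [ 0.4  -0.29 -0.01]
yaw 1.571 rotvec [ 0.055  0.001 -0.005]
yaw 4.712 rotvec [-3.087e+00  8.000e-03  2.000e-03]
yaw -1.571 rotvec [-3.087e+00  8.000e-03  2.000e-03]
[-0.1487957  -0.03511257  0.11758527]
```

```bash
python3 -m creep '0 0 0 0 0.05 0 0;0 0 0 0 0.03 0 0;0 0 0 0 0.02 0 0'
python3 -c "
from h import *
go([.636,.183,.171],0+np.pi/2); print(ctrl.get_obs()['torque'])"
```

```text
time_s: 5.78
eef_pos: [0.6358, 0.186, 0.175]
eef_rot: [0.707, 0.018, 0.706, -0.015]
wrist_force: [-0.2, 0.6, -0.3]
opening: 0.121
tool x [ 0.002  0.005 -1.   ] y [0.046 0.999 0.005] z [ 0.999 -0.046  0.001]
t 5.775 pos [0.6358 0.186  0.175 ] q6 [ 0.104  0.418  1.423  0.004  1.298 -1.422] F [-0.2  0.6 -0.3] op 0.12
tool shift cm [ 0.4  -0.3   0.03]
yaw 1.571 rotvec [-0.046  0.002 -0.005]
yaw 4.712 rotvec [ 3.095e+00 -7.000e-03 -2.000e-03]
yaw -1.571 rotvec [ 3.095e+00 -7.000e-03 -2.000e-03]
[-0.13207535 -0.00675222  1.3070009 ]
```

Moment jumped to 1.3 N m, so the cap is at its stop. Releasing and lifting.

```bash
python3 -m creep '0.6 0 0 0 0 0 0;0.6 0 0 0 0 0 0;0.6 0 0 0 0 0 0;0.6 -3 0 0 0 0 0;0.6 -4 0 0 0 0 0;0 0 0 0 0 0 0'
python3 -c "
from h import *
go([.42,0,.245],np.pi/2)
p,d=ctrl.camera('top');W=cloud('top',d)
p,d=ctrl.camera('side');W2=cloud('side',d);P=np.concatenate([W.reshape(-1,3),W2.reshape(-1,3)])
b=P[(P[:,0]>.59)&(P[:,0]<.68)&(P[:,1]>.14)&(P[:,1]<.23)&(P[:,2]>.18)&(P[:,2]<.198)]
v=cv2.fitLine(b[:,:2].astype(np.float32),cv2.DIST_HUBER,0,.01,.01).ravel();print(len(b),v,np.arctan(v[1]/v[0]))
cv2.imwrite('pics/s2.png',cv2.resize(p[60:300,130:420],None,fx=2.5,fy=2.5))
"
```

```text
time_s: 6.52
eef_pos: [0.6363, 0.1852, 0.2476]
eef_rot: [0.708, 0.019, 0.706, -0.015]
wrist_force: [-0.4, 0.1, -0.3]
opening: 0.4
tool x [ 0.003  0.005 -1.   ] y [0.049 0.999 0.005] z [ 0.999 -0.049  0.002]
t 6.525 pos [0.6363 0.1852 0.2476] q6 [ 0.102  0.358  1.354  0.005  1.426 -1.421] F [-0.4  0.1 -0.3] op 0.4
tool shift cm [  0.11 -19.55 -20.7 ]
yaw 1.571 rotvec [-0.049  0.003 -0.005]
yaw 4.712 rotvec [ 3.093 -0.008 -0.004]
yaw -1.571 rotvec [ 3.093 -0.008 -0.004]
255 [ 0.99770266 -0.06774497  0.6340994   0.1811404 ] -0.0677969
```

View pics/s2.png

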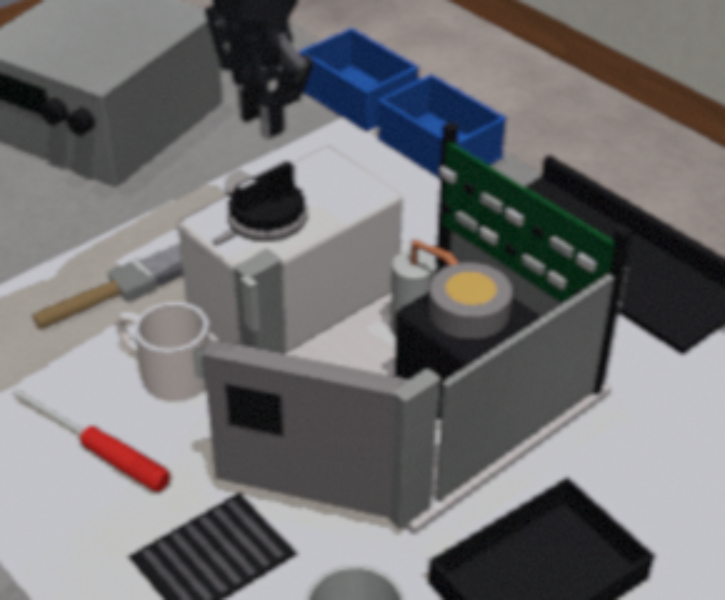

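Cap bar now lies front to rear (from (245,190) to (292,170)), so it is closed. Next, the door.

```bash
python3 -m creep '0 0 -3.2 -3.4 0 0 0;0 0 -3.2 -3.4 0 0 0;0 0 -3.2 -3.4 0 0 0;0 0 -3.2 -3.4 0 0 0;0 0 -3.2 -3.4 0 0 0;0 0 -3.2 -3.4 0 0 0;0 0 0 0 -0.049 0 0;0 0 0 0 0 0 0'
python3 -c "
from h import *
go([.425,0.005,.125],np.pi/2)"
```

```text
time_s: 7.62
eef_pos: [0.4076, -0.0013, 0.2311]
eef_rot: [0.698, 0.002, 0.716, 0.002]
wrist_force: [0.3, -0.1, -0.0]
opening: 0.003
tool x [-0.024  0.006 -1.   ] y [0.    1.    0.006] z [ 1.    -0.    -0.024]
t 7.625 pos [ 0.4076 -0.0013  0.2311] q6 [-2.950e-01 -1.980e-01  1.983e+00 -1.000e-03  1.381e+00 -1.866e+00] F [ 0.3 -0.1 -0. ] op 0.0
tool shift cm [10.57  0.56  2.  ]
yaw 1.571 rotvec [-0.    -0.024 -0.006]
yaw 4.712 rotvec [ 3.141 -0.01   0.038]
yaw -1.571 rotvec [ 3.141 -0.01   0.038]
```

```bash
python3 -m creep '0 4 0.2 0.4 0 -0.024 0;0 4 0.2 0.2 0 0 0;0 2.5 0.2 0.2 0 0 0;0 0 0 0 0 0 0'
python3 -c "
from h import *
go([.525,0.025,.125],np.pi/2)
p,d=ctrl.camera('side');cv2.imwrite('pics/s3.png',cv2.resize(p[60:300,130:420],None,fx=2.5,fy=2.5))"
```

```text
time_s: 8.12
eef_pos: [0.4142, 0.0068, 0.1214]
eef_rot: [0.706, 0.004, 0.708, 0.002]
wrist_force: [0.1, -0.1, 1.1]
opening: -0.004
tool x [-0.003  0.007 -1.   ] y [0.003 1.    0.007] z [ 1.    -0.003 -0.003]
t 8.125 pos [0.4142 0.0068 0.1214] q6 [-0.277 -0.047  2.092  0.007  1.102 -1.848] F [ 0.1 -0.1  1.1] op -0.0
tool shift cm [-0.38  1.86 11.07]
yaw 1.571 rotvec [-0.003 -0.003 -0.007]
yaw 4.712 rotvec [ 3.139 -0.012  0.004]
yaw -1.571 rotvec [ 3.139 -0.012  0.004]
```

View pics/s3.png

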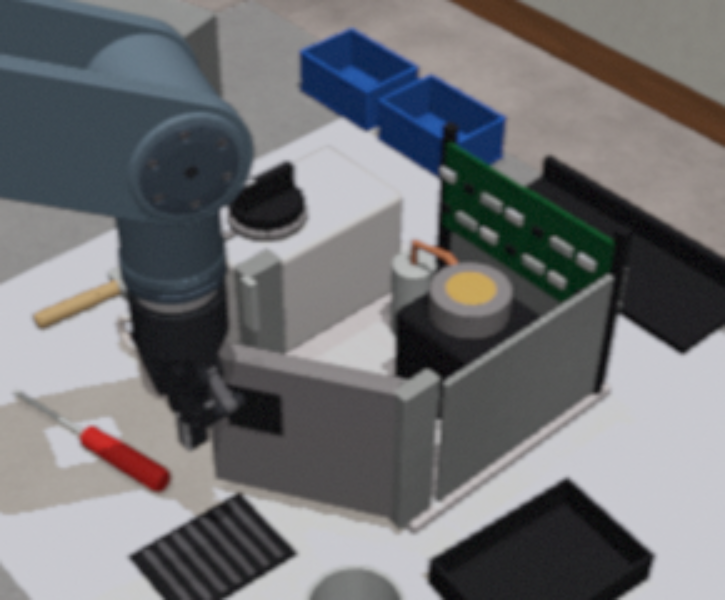

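Fingers at (195,440) are in front of the pad (255,410). Pushing along +x.

```bash
python3 -m creep '0 -0.2 0.2 2 0 0 0;0 0 0.2 2 0 0 0;0 0 0.2 2 0 0 0;0 0 0.2 1.5 0 0 0;0 0 0.1 1 0 0 0;0 0 0 0 0 0 0'
python3 -c "
from h import *
go([.525,0.018,.125],np.pi/2)
p,d=ctrl.camera('side');cv2.imwrite('pics/s4.png',cv2.resize(p[60:300,130:420],None,fx=2.5,fy=2.5))"
```

```text
time_s: 8.93
eef_pos: [0.5052, 0.0157, 0.1308]
eef_rot: [0.708, 0.003, 0.706, 0.001]
wrist_force: [-1.6, 0.3, -0.7]
opening: -0.003
tool x [ 0.004  0.005 -1.   ] y [0.002 1.    0.005] z [ 1.    -0.002  0.004]
t 8.925 pos [0.5052 0.0157 0.1308] q6 [-0.208  0.142  1.871  0.006  1.126 -1.779] F [-1.6  0.3 -0.7] op -0.0
tool shift cm [0.59 0.23 1.98]
yaw 1.571 rotvec [-0.002  0.004 -0.005]
yaw 4.712 rotvec [ 3.139 -0.008 -0.006]
yaw -1.571 rotvec [ 3.139 -0.008 -0.006]
```

View pics/s4.png

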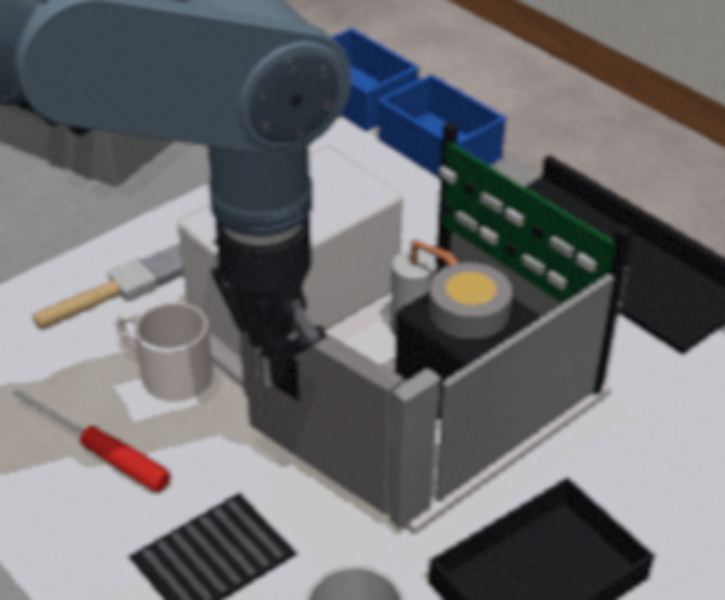

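The door is swinging in; its free edge is now at about (248,400). Continuing in small steps.

```bash
python3 -m creep '0 0 0.1 0.5 0 0 0;0 0 0 0.5 0 0 0;0 0 0 0.4 0 0 0'; python3 -m creep '0 0 0 0.4 0 0 0;0 0 0 0.4 0 0 0'; python3 -m creep '0 0 0 0.4 0 0 0;0 0 0 0.4 0 0 0'
```

```text
time_s: 9.35
eef_pos: [0.5156, 0.0174, 0.1302]
eef_rot: [0.706, 0.003, 0.709, 0.002]
wrist_force: [-8.2, 1.9, 3.7]
opening: 0.0
time_s: 9.6
eef_pos: [0.5227, 0.0178, 0.1297]
eef_rot: [0.705, 0.003, 0.709, 0.002]
wrist_force: [-1.3, 0.8, 0.5]
opening: 0.003
time_s: 9.85
eef_pos: [0.5229, 0.0187, 0.1272]
eef_rot: [0.698, 0.003, 0.716, 0.003]
wrist_force: [-21.3, 0.2, 9.6]
opening: 0.001
```

The force rose to 8 N on the strike, fell to 1 N, then reached 21 N at the stop. That pattern fits a latched door. I'll back off and check.

```bash
python3 -m creep '0 0 0 -1 0 0 0;0 0 0 -2 0 0 0;0 0 0 -4 0 0 0;0 -4 0 -4 0 0 0;0 -5 0 -4 0 0 0;0 -3 3 -3 0 0 0;0 0 5 0 0 0 0;0 0 5 0 0 0 0;0 0 5 0 0 0 0;0 0 0 0 0 0 0'
python3 - <<'E'
from h import *
P=[]
for n in('top','side'):
    p,d=ctrl.camera(n);cv2.imwrite(f'pics/{n}5.png',cv2.resize(p[70:310,110:400],None,fx=2.5,fy=2.5,interpolation=2));P.append(cloud(n,d).reshape(-1,3))
P=np.concatenate(P)
b=P[(P[:,0]>.51)&(P[:,0]<.58)&(P[:,1]>-.07)&(P[:,1]<.065)&(P[:,2]>.174)&(P[:,2]<.19)]
v=cv2.fitLine(b[:,:2].astype(np.float32),cv2.DIST_HUBER,0,.01,.01).ravel();print(len(b),v,-np.arctan(v[0]/v[1]),np.percentile(b,[2,98],axis=0).round(3))
b=P[(P[:,0]>.59)&(P[:,0]<.68)&(P[:,1]>.14)&(P[:,1]<.23)&(P[:,2]>.183)&(P[:,2]<.198)]
v=cv2.fitLine(b[:,:2].astype(np.float32),cv2.DIST_HUBER,0,.01,.01).ravel();print("bar",len(b),v,np.arctan(v[1]/v[0]))
print(cv2.minAreaRect(b[:,:2].astype(np.float32)))
E
```

```text
time_s: 11.1
eef_pos: [0.3504, 0.2015, 0.2612]
eef_rot: [0.709, 0.005, 0.705, 0.001]
wrist_force: [-0.6, -0.3, 0.6]
opening: 0.002
949 [ 0.0217152  -0.9997642   0.5454868  -0.00316212] 0.02171691 [[ 0.536 -0.067  0.175]
 [ 0.556  0.062  0.182]]
bar 300 [0.9997306  0.02321131 0.63790774 0.18285263] 0.02321339
((0.6375389695167542, 0.1824989914894104), (0.018322736024856567, 0.0678834617137909), 89.57327270507812)
```

View pics/side5.png

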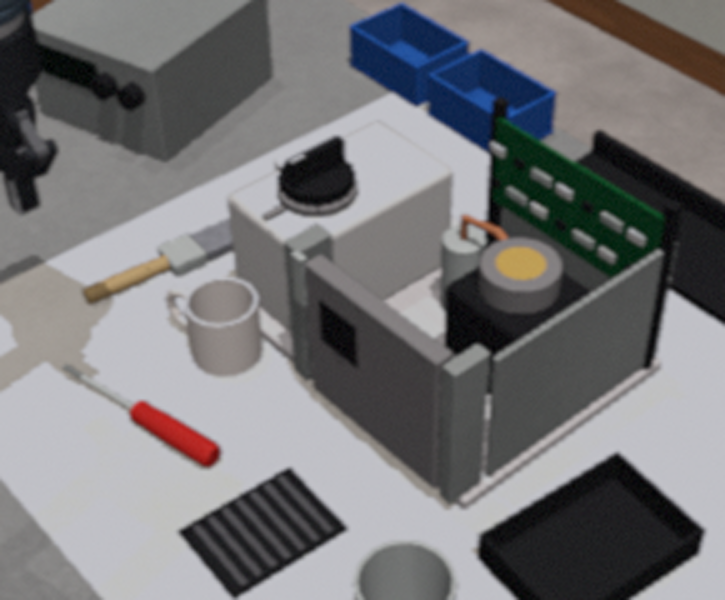

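View pics/top5.png

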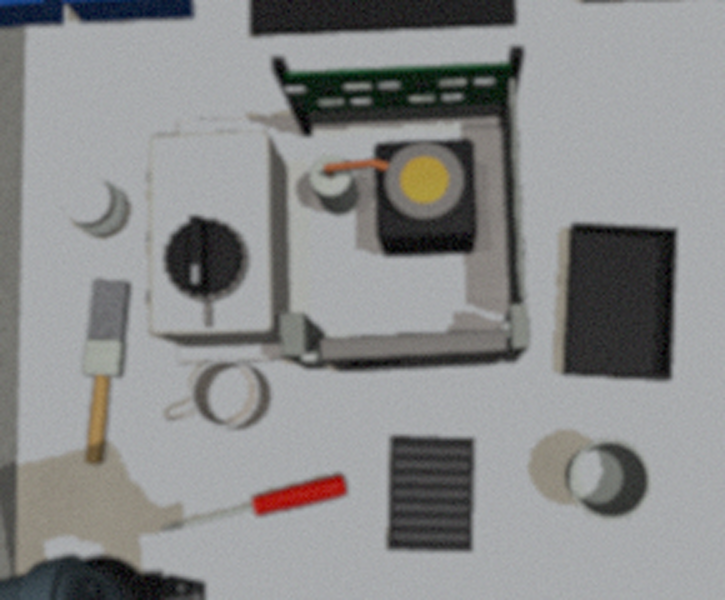

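```bash
python3 -m creep '0 0 0 0 0 0 0;0 0 0 0 0 0 0;0 0 0 0 0 0 0;0 0 0 0 0 0 0;0 0 0 0 0 0 0;0 0 0 0 0 0 0;0 0 0 0 0 0 0;0 0 0 0 0 0 0' | tail -2
python3 - <<'E'
from h import *
P=np.concatenate([cloud(n,ctrl.camera(n)[1]).reshape(-1,3) for n in('top','side')])
b=P[(P[:,0]>.51)&(P[:,0]<.58)&(P[:,1]>-.07)&(P[:,1]<.065)&(P[:,2]>.174)&(P[:,2]<.19)]
v=cv2.fitLine(b[:,:2].astype(np.float32),cv2.DIST_HUBER,0,.01,.01).ravel();a=-np.arctan(v[0]/v[1]);print(a)
if a<.03: print(ctrl.hand_in())
E
```

```text
wrist_force: [0.4, 0.4, 0.7]
opening: -0.002
0.027095275
the job is handed in; nothing more can be done
None
```

The cap is closed and the service door is shut. I handed the job in about 12 s into the 48 s allowed, with the arm retracted and touching nothing. I couldn't see the latch tongue directly, so "latched" rests on the forces and the door staying shut.

- **Cap:** I gripped the bar and turned it clockwise until the moment jumped to about 1.3 N m, which I took as the hard stop. The last depth fit put the bar about 0.02 rad from the machine's x axis; the limit is 0.12. An earlier fit with fewer points gave -0.07.
- **Door:** I pushed it with the shut fingers close to the pad. The force rose to about 8 N on the strike, fell to about 1 N, then reached 21 N at the stop.
- **Door after release:** It stayed shut by itself. Its angle read 0.022 rad, then 0.027 about a second later, roughly 0.003 less once the machine's own yaw is taken off. That is a little above the expected latched rest of 0.015 and below the 0.035 limit. The difference is probably measurement noise, but I did not confirm that.
- **Other things on the bench:** In the before and after top pictures, all of them are where they started.

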